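Clamp a phone in its cradle, break the glued display free and hold it ajar

ROBOT

A 6-joint arm with a two-finger parallel gripper is mounted at the origin on a cart in front of the work surface, level with it; the furniture and walls round the work are solid. World frame = base frame: x ahead of the robot, y to its left, z up, the work surface at z = 0. Lengths are in mm, angles in rad, forces in N, time in s.
With the tool pointing down it reaches from about 400 to 925 mm from the base axis. Payload 3.4 kg.
Tool frame: the origin (TCP) lies midway between the tips of the shut fingers; the grasp point (between the pads) lies 19 mm behind it; z points along the fingers, y is the line along which they close (so a half turn about z gives the same grasp; the last joint's range is limited). The gripper opens to 85 mm and grips with 20 to 120 N. Pads are 22 mm wide; open, the fingers measure 114 mm over their backs; the gripper's body (76 mm by 85 mm) begins 54 mm behind the grasp point. The pads swing forward as they close: fully open they stand 13 mm farther back than shut.
Start: joints at [1.224, 0.307, 1.506, -0, 1.328, -0.073], TCP at [154.945, 553.736, 231.305] pointing down, gripper open.
Joint ranges: [-3.12, 3.12], [-1.05, 2.28], [0.14, 2.33], [-1.42, 4.57], [0.1, 2.73], [-2.68, 2.68]. Speed limits (rad/s): [2.57, 2.57, 3.14, 3.14, 3.14, 3.14].

INTERFACE

Orientations are given as a rotation vector (axis times angle).
In Python, from cell import * gives the robot as it stands.
- The arm moves only by the tool carry_out, never from a script. Its argument "series" is one flat list of numbers, 7 for each row, row after row: the finger opening in mm, from 0 to 85.4, then the shift along the tool's x, y, z in mm, then the turn, a rotation vector about the tool's x, y, z in degrees. A call has 1 to 8 rows; each row shifts and turns the commanded pose from where the row before left it, along the tool's axes as they then stand; what a row does not reach is not made up. A row lasts 1/8 s, in which the tool goes at most 62.5 mm and 10.7 degrees, less where a joint would pass 70% of its speed; a pose out of reach is approached as far as the arm can. A call with a gripper value outside its range is refused whole. The fingers move at their own pace and stop on an object; the grip force is fixed at half the most. Time passes only in rows, so rows that do not move let the fingers close. It gives the time, the measured TCP pose, the force, the opening and the grip force at its end, in the units of the state.
- sense(): the state, without advancing time (a new reading comes with each control period).
- get_image(name): name is "scene" or "top" or "wrist"; returns a dict with "image" (480x640x3 uint8, red, green, blue), "fx", "fy", "cx", "cy" (pixels), "distortion" ([k1, k2, p1, p2, k3] as OpenCV has them; the pictures are not rectified), "R" (3x3) and "t" (3): a world point X has camera coordinates R X + t. Camera axes: x right, y down, z forward; pixel columns grow to the right and rows downward; lengths in mm; the calibration is good to about 2 mm. A picture is of the moment at which its call begins. There is no depth.
- close_job(): hands the job in; it is judged then, once.
The state is a dict: "time": time; "qpos": joint angles; "joint_vel": joint speeds; "tau": joint torques, N m; "ee_pos": TCP position; "eef_rot": TCP orientation; "force": force on the tool from outside, world axes, zero at the start; "moment": the same for the moment, N m; "opening": opening from 0.0 (shut) to 1.0 (fully open); "gripper_force": force on a finger pad.
Only numpy, scipy, OpenCV 4.12 (cv2) and the standard library are available. Lean on these libraries where they do the work, as an engineer would, in place of code of your own. Each camera call takes 0.05 s, during which the arm holds its last target. There are 200 camera calls.

TASK

Fold the hinged metal strap of the repair cradle down across the phone's chin as far as it goes, so that the phone cannot lift out. Then pull up on the tab of the suction cup until the glued display breaks free, and hold it open with its lower edge 1 to 1.5 cm above the phone; past 3 cm the display cable tears. Finish while still holding the tab, with the strap down, the phone down in the cradle and the tools around it left where they lie.

Things in the scene. Friction and masses are not known exactly. Their poses are not given: they have to be found in the camera images.
- cradle: Phone repair cradle, fixed to the worktop: grey base plate 196 x 150 mm (x, y), top face 12 mm up, low aluminium stops (8 mm high) round the phone, a strap hinge near its (-x, +y) corner, 54 mm from its middle. Origin: centre of its underside, on the worktop. Its x axis runs along the phone from the chin (-x, turned to the robot) to the top end.
- phone: Phone, 148 x 73 mm (x, y), 13 mm thick, loose between the stops of the cradle with about 1 mm of play, about 0.25 kg with display and cup. Origin: centre of its underside, 12 mm above the worktop; axes as the cradle's. The black chin, the last 17 mm at its -x end, is part of the phone; the display covers the rest.
- phone_chin (a point): Middle of the top of the phone's chin, 66.5 mm from the phone's origin towards -x, 13 mm above its underside.
- strap (a joint): Angle of the strap about its hinge: 0 = folded right down, level across the chin (its stop); about 1.65 rad = standing up, as found (1.57 is upright, more leans outward, away from the phone). It stays where it is left; its stiff friction hinge takes about 4.5 N at the free end to turn. The hinge axis runs along the cradle's x.
- strap_hinge (a point): Hinge axis of the strap, 29.5 mm above the worktop, on the cradle at x = -66.5 mm, y = +54 mm. Folded down the strap runs from here in the cradle's -y direction; it is an aluminium bar 14 mm wide (along x), 7 mm thick, 116 mm long.
- strap_end (a point): Middle of the ribbed upper face of the strap's black thumb pad, 108 mm from the hinge axis. That face looks up when the strap is down and away from the phone (cradle +y) when it stands up.
- display (a joint): Opening angle of the display about its hinge at the phone's top end: 0 = glued shut. The lower edge rises 1.3 mm for every 0.01 rad: 1 cm is 0.077, 1.5 cm is 0.116, 3 cm is 0.23. It gives way at about 12 N of upward pull on the tab; its resistance is highest at the start and gone by about 0.045 rad. After that only its weight (about 1 N at the tab) is left; let go, it sinks back to 0.05 rad or less.
- display_hinge (a point): Hinge of the display: 73 mm from the phone's origin towards the phone's +x, 10 mm above the phone's underside; its axis runs along y.
- display_edge (a point): Middle of the display's lower edge (underside), 130 mm from the hinge, next to the chin.
- tab_grip (a point): Centre of the part of the suction cup's tab to grip. The tab is a grey upright plate 32 mm long (phone x), 9 mm thick (phone y), pinched across y from above; a 13 mm thick bead runs along its top, which is 12 mm above this point. The display's face lies 35 mm below this point; the rubber cup (44 mm across, 15 mm high) is stuck to it, 100 mm from the hinge. Cup and tab are one with the display.
- pry_tool: Blue-handled pry tool, 125 mm, lying left of the cradle; stays.
- tweezers: Steel tweezers, 125 mm, lying behind the cradle to the left; stays.
- driver: Green-handled screwdriver, 117 mm, lying left of the cradle; stays.
- reel: Small reel of solder, 60 mm across, 28 mm high, standing right of the cradle; stays.
- microscope: Stereo microscope, fixed, just right of straight ahead (origin: its base). It is an obstacle 0.44 m high: its eyepieces lean towards the robot to x = 0.18, between y = -0.13 and -0.02 at heights 0.33 to 0.44, the rest stands at x = 0.26 to 0.57, y = -0.18 to 0.0. The cradle is on its left.

How it is judged:
By the outcome, as a careful person would: the job done as asked, in the order asked, and still so for the second after the job is handed in, while the arm keeps its last pose, push and grip.
It also fails if it takes over 64 s, if anything falls off the work surface, if the arm or the gripper's body presses on something with over 40 N, if the wrist force passes 120 N, or if a joint passes its speed limit or range.

## Working session

There is one attempt and no reset: what is moved stays moved. The work goes in short steps, Python scripts to look and compute and a tool call to move; the robot and the scene stay as the last step left them, time stands still between calls to the robot, and variables do not carry over. Pictures are saved under pics/ and viewed, at most 10 in all, crops included, and the job is handed in when it is done.

Besides the shell and the picture viewer there is one more tool, called after "Call:" as name(argument=value, ...) on one line, values as JSON. carry_out: Moves the arm, as the interface text tells. Its arguments: {"type":"object","properties":{"series":{"type":"array","items":{"type":"number"}}},"required":["series"]}

```bash
mkdir -p pics; ls; python3 - <<'E'
from cell import *
import cv2
s=sense();print({k:s[k] for k in('time','ee_pos','eef_rot','force','opening')})
for n in('scene','top'):
    d=get_image(n);cv2.imwrite(f'pics/{n}0.png',d['image'][:,:,::-1])
    print(n,d['fx'],d['cx'],d['cy'],d['distortion'],d['R'],d['t'])
E
```

```text
pics
{'time': 0.0, 'ee_pos': array([154.71161572, 553.06790858, 230.38230345]), 'eef_rot': array([-0.42714152, -3.11196774,  0.00315398]), 'force': array([-0.10962666, -0.28731026,  0.83965099]), 'opening': 0.9995030575181724}
scene 482.00041989974085 325.2464583318701 237.5983868007983 [-0.01462705  0.          0.          0.          0.        ] [[ 0.87057186 -0.49186721  0.01308775]
 [-0.33240143 -0.60752351 -0.72140452]
 [ 0.36278635  0.62368408 -0.69239023]] [-326.07242992  380.91357038  663.19479224]
top 520.9454138189251 322.6554706762274 242.89400817936746 [-0.00436073  0.          0.          0.          0.        ] [[-0.02408826 -0.99964072  0.01175546]
 [-0.99193106  0.02243513 -0.12477751]
 [ 0.12446895 -0.01466628 -0.99211511]] [ 254.16889873  501.60303412 1246.59004509]
```

View pics/scene0.png

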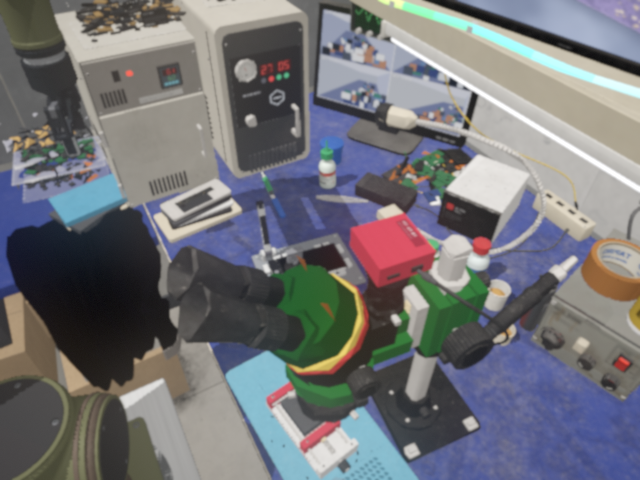

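View pics/top0.png

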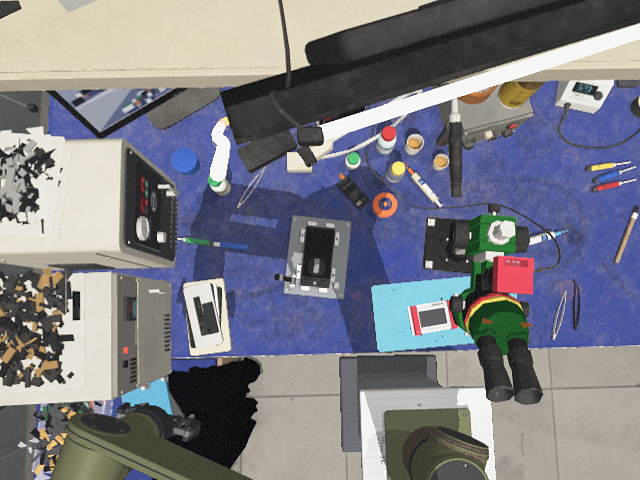

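The scene picture shows the strap standing at (264,225), with the cradle mostly hidden behind the microscope. The top picture shows the cradle centred near (318,257) and slightly rotated, the cup near (316,266) and the strap near (285,277).

```bash
cat > h.py <<'E'
from cell import *
import cv2, numpy as np
from scipy.spatial.transform import Rotation as Ro
def K(d): return np.array([[d['fx'],0,d['cx']],[0,d['fy'],d['cy']],[0,0,1.]])
def ray(d,uv):
    p=cv2.undistortPoints(np.array([[uv]],float),K(d),np.array(d['distortion']))[0,0]
    R=np.array(d['R']);return -R.T@np.array(d['t']),R.T@np.array([p[0],p[1],1])
def onz(d,uv,z):
    o,v=ray(d,uv);return o+v*(z-o[2])/v[2]
def tri(d1,a,d2,b):
    o1,v1=ray(d1,a);o2,v2=ray(d2,b)
    s=np.linalg.lstsq(np.c_[v1,-v2],o2-o1,rcond=None)[0]
    p,q=o1+v1*s[0],o2+v2*s[1];return (p+q)/2,np.linalg.norm(p-q)
def proj(d,X):
    return cv2.projectPoints(np.array(X,float).reshape(-1,3),cv2.Rodrigues(np.array(d['R']))[0],np.array(d['t'],float),K(d),np.array(d['distortion']))[0][:,0]
E
python3 - <<'E'
from h import *
d=get_image('top');im=d['image']
hsv=cv2.cvtColor(im,cv2.COLOR_RGB2HSV)
m=((hsv[...,1]<60)&(hsv[...,2]>70)).astype(np.uint8)*255
w=np.zeros_like(m);w[205:310,272:362]=m[205:310,272:362]
w=cv2.morphologyEx(w,cv2.MORPH_OPEN,np.ones((5,5)))
c=max(cv2.findContours(w,0,2)[0],key=cv2.contourArea)
r=cv2.minAreaRect(c);b=cv2.boxPoints(r);print(r)
P=np.array([onz(d,q,12) for q in b]);print(P.round(1),P.mean(0));print([np.linalg.norm(P[i]-P[i-1]) for i in range(4)])
a=cv2.resize(im[205:310,262:372],None,fx=5,fy=5,interpolation=cv2.INTER_CUBIC)
cv2.polylines(a,[((b-[262,205])*5).astype(int)],1,(255,0,0),1)
s=get_image('scene')['image'][180:310,220:370]
s=cv2.resize(s,None,fx=4,fy=4,interpolation=cv2.INTER_CUBIC)
cv2.imwrite('pics/top1.png',a[:,:,::-1]);cv2.imwrite('pics/sc1.png',s[:,:,::-1])
E
```

```text
((317.08831787109375, 256.98785400390625), (60.68603515625, 79.35865783691406), 6.2034478187561035)
[[387.6 343.3  12. ]
 [583.6 319.   12. ]
 [563.6 168.6  12. ]
 [368.1 195.7  12. ]] [475.73248752 256.63693274  12.        ]
[np.float64(148.86125165627234), np.float64(197.4344768134967), np.float64(151.73773844526494), np.float64(197.38815391454747)]
```

View pics/top1.png

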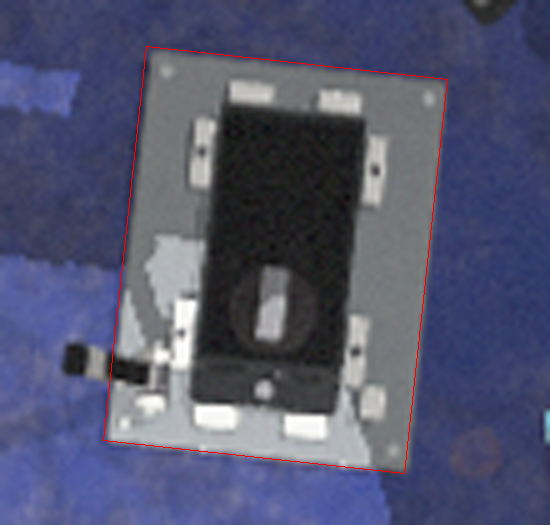

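View pics/sc1.png

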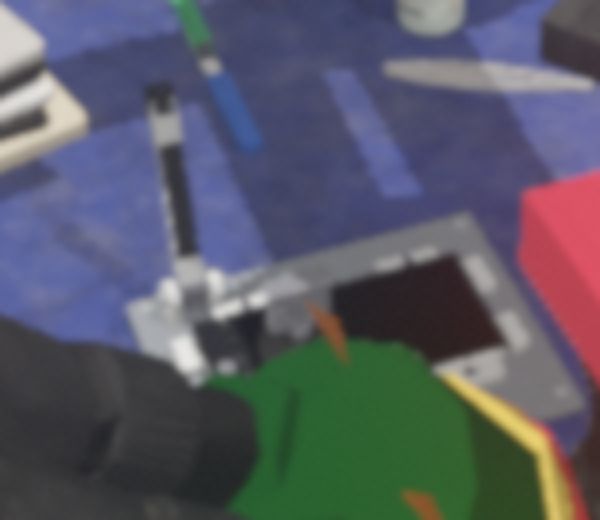

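The fit gives a plate of 197 x 150 mm, which matches. The pad is at about (277,277) in the top view and (260,206) in the scene view. I'll compute the points and the shifts in tool axes.

```bash
cat >> h.py <<'E'
YAW=np.radians(-7.5);C=np.array([475.7,256.6,0]);RC=Ro.from_euler('z',YAW)
def W(p): return RC.apply(p)+C
def L(p): return RC.inv().apply(np.asarray(p)-C)
def where():
    s=sense();R=Ro.from_rotvec(s['eef_rot']);M=RC.inv()*R
    print('t',round(s['time'],2),'TCP cradle',L(s['ee_pos']).round(1),'world',s['ee_pos'].round(1),'F',s['force'].round(1),'open',round(s['opening'],2))
    print('tool axes in cradle\n',M.as_matrix().round(3));return s,R
E
python3 - <<'E'
from h import *
t=get_image('top');s=get_image('scene')
p,e=tri(t,(277,277),s,(260,206));print('strap end',p,e,L(p))
for n,q in dict(end=[-66.5,66,137],tab=[-27,0,72],hinge=[-66.5,54,29.5],chin=[-66.5,0,25]).items():
    print(n,W(q),proj(t,W(q)),proj(s,W(q)))
st,R=where()
des=RC*Ro.from_matrix(np.diag([-1,1,-1.]))
print('turn',np.degrees((R.inv()*des).as_rotvec()))
E
```

```text
strap end [421.24407593 347.78353082 126.80237131] 1.5484745567528957 [-65.89188516  83.29551867 126.80237131]
end [418.38364541 330.71535263 137.        ] [[284.46212253 277.4995704 ]] [[261.4177473  207.47835378]]
tab [448.93098874 260.12420719  72.        ] [[315.93606669 265.45402325]] [[293.27613701 248.75106   ]]
hinge [416.8173311 318.8180143  29.5      ] [[292.07696262 280.63743654]] [[267.1796413  250.89377534]]
chin [409.76891672 265.27999178  25.        ] [[314.20146725 283.11548171]] [[275.30286037 270.48109554]]
t 0.3 TCP cradle [-356.8  252.5  231. ] world [154.9 553.5 231. ] F [ 0.4 -0.2 -0.1] open 1.0
tool axes in cradle
 [[-0.99   0.141 -0.   ]
 [ 0.141  0.99  -0.001]
 [ 0.    -0.001 -1.   ]]
turn [-3.90649097e-02 -6.90939687e-03 -8.12910961e+00]
```

Predicted tab and chin pixels match the picture, so the cradle pose is good. The strap leans a little more than I expected, so I'll approach from well outside it.

Call:
carry_out(series=[0, 0, 0, 0, 0, 0, -8.1, 0, -48, -20, 8, 0, 0, 0, 0, -48, -20, 8, 0, 0, 0, 0, -48, -20, 8, 0, 0, 0, 0, -48, -20, 8, 0, 0, 0, 0, -48, -20, 8, 0, 0, 0, 0, -48, -20, 8, 0, 0, 0, 0, 0, 0, 0, 0, 0, 0])

```text
time: 1.3
ee_pos: [427.8, 394.9, 182.5]
eef_rot: [0.214, 3.134, -0.002]
force: [-0.6, 0.4, -0.6]
opening: 0.003
gripper_force: 0.0
```

```bash
python3 - <<'E'
from h import *
where()
t=get_image('top')['image'];s=get_image('scene')['image'];w=get_image('wrist')['image']
a=cv2.resize(t[215:315,232:352],(480,400),interpolation=2);b=cv2.resize(w,(320,240))
c=cv2.resize(s[150:270,210:306],(320,400),interpolation=2)
o=np.zeros((600,800,3),np.uint8);o[:400,:480]=a;o[:400,480:]=c
o[400:,:266]=cv2.resize(w,(266,200));cv2.imwrite('pics/a.png',o[:,:,::-1])
E
```

```text
t 1.3 TCP cradle [-65.6 130.8 182.5] world [427.8 394.9 182.5] F [-0.6  0.4 -0.6] open 0.0
tool axes in cradle
 [[-1.     0.005  0.001]
 [ 0.005  1.    -0.001]
 [-0.001 -0.001 -1.   ]]
```

View pics/a.png

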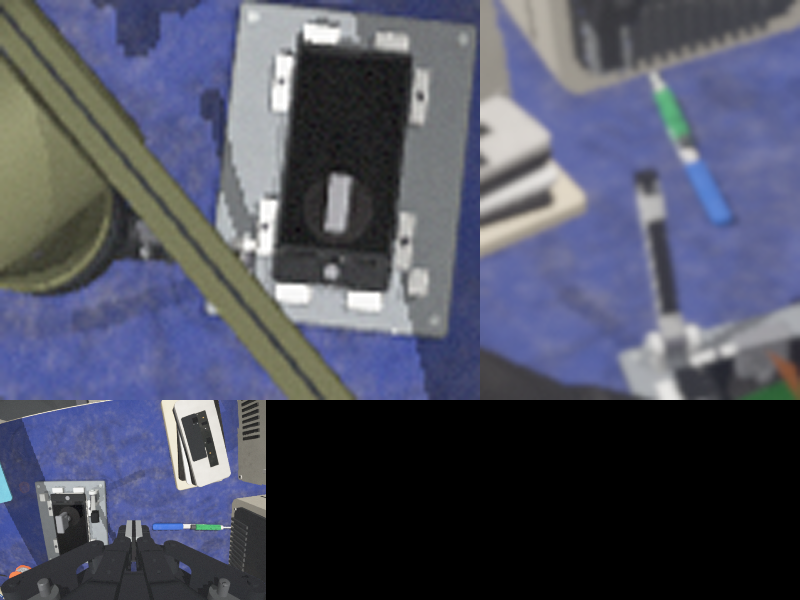

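The top view shows the arm over the left side. In the wrist view the pad is just right of the cradle, at about (228,280) full-size, and the finger tips are at (320,310). The gripper is missing from the scene picture where it should appear, so that camera may be stale. I'll check it.

```bash
python3 - <<'E'
from h import *
s=get_image('scene');o=cv2.imread('pics/scene0.png')[:,:,::-1]
print('diff to first',np.abs(s['image'].astype(int)-o).max(2).__gt__(40).sum(), proj(s,sense()['ee_pos']))
w=get_image('wrist');print(w['fx'],w['R'],w['t'],proj(w,sense()['ee_pos']))
for q in ([-66.5,66,137],[-66.5,75,137],[-66.5,85,137],[-66.5,54,29.5],[-27,0,72]): print(q,proj(w,W(q)))
cv2.imwrite('pics/w.png',w['image'][100:480,40:440,::-1])
E
```

```text
diff to first 14694 [[248.1004984  168.91536392]]
373.30499644922855 [[ 1.29802167e-01  9.91539814e-01  4.42116785e-04]
 [ 9.57684481e-01 -1.25485672e-01  2.59024672e-01]
 [ 2.56888754e-01 -3.31985552e-02 -9.65870604e-01]] [-448.76388443 -376.54042234  236.06369282] [[322.98025286 310.27687929]]
[-66.5, 66, 137] [[198.68934329 279.15097179]]
[-66.5, 75, 137] [[215.08508172 279.23292002]]
[-66.5, 85, 137] [[233.41916517 279.31156509]]
[-66.5, 54, 29.5] [[225.58429878 233.79141757]]
[-27, 0, 72] [[143.99612634 298.43642732]]
```

View pics/w.png

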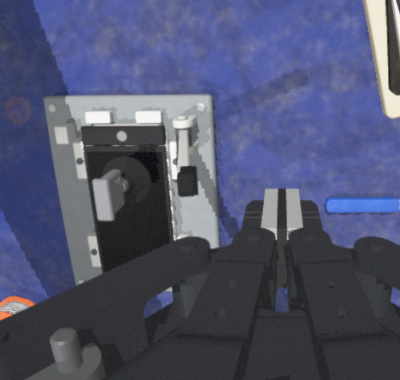

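The wrist view shows the pad at full-frame (227,281), so its outer face is at cradle y of about 85, with finger tips well clear at y=131. I'll lower beside it and start pushing along the arc.

Call:
carry_out(series=[0, 4, 0, 31, 0, 0, 0, 0, 0, 0, 31, 0, 0, 0, 0, 0, -12, 0, 0, 0, 0, 0, 0, -12, 0, 0, 0, 0, 0, 0, -12, 0, 0, 0, 0, 0, 0, -6, -1, 0, 0, 0])

```text
time: 2.3
ee_pos: [416.3, 357.1, 124.4]
eef_rot: [0.208, 3.132, 0.008]
force: [-0.4, 4.2, 3.9]
opening: -0.003
gripper_force: 2.5
```

```bash
python3 -c "
from h import *
where()"
```

```text
t 2.3 TCP cradle [-72.1  91.9 124.4] world [416.3 357.1 124.4] F [-0.4  4.2  3.9] open -0.0
tool axes in cradle
 [[-1.     0.002  0.002]
 [ 0.002  1.     0.005]
 [-0.002  0.005 -1.   ]]
```

Call:
carry_out(series=[0, -2, -10, -2, 0, 0, 0, 0, 0, -9, -1, 0, 0, 0, 0, 0, -12, 0, 0, 0, 0, 0, 0, -12, 1, 0, 0, 0, 0, 0, -12, 4, 0, 0, 0, 0, 0, -12, 5, 0, 0, 0])

```text
time: 3.05
ee_pos: [409.1, 288.3, 115.4]
eef_rot: [0.206, 3.133, 0.0]
force: [0.8, 2.9, 5.3]
opening: -0.002
gripper_force: 2.4
```

```bash
python3 - <<'E'
from h import *
where()
get_image('scene');s=get_image('scene')['image'];w=get_image('wrist')['image']
o=np.zeros((480,800,3),np.uint8);o[:,:400]=w[:,40:440];o[:,400:]=cv2.resize(s[130:310,200:350],(400,480),interpolation=2)
cv2.imwrite('pics/b.png',o[:,:,::-1])
E
```

```text
t 3.05 TCP cradle [-70.2  22.7 115.4] world [409.1 288.3 115.4] F [0.8 2.9 5.3] open -0.0
tool axes in cradle
 [[-1.     0.     0.002]
 [ 0.     1.     0.   ]
 [-0.002  0.    -1.   ]]
```

View pics/b.png

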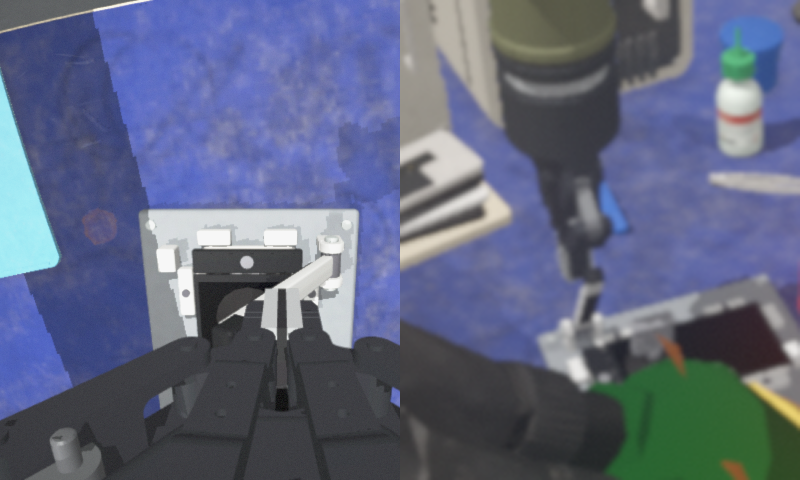

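The strap is folding with the finger tips on its face, at about 60° now. I'll continue along the arc.

Call:
carry_out(series=[0, 0, -11, 7, 0, 0, 0, 0, 0, -11, 8, 0, 0, 0, 0, 0, -8, 9, 0, 0, 0, 0, 0, -8, 10, 0, 0, 0, 0, 0, -6, 11, 0, 0, 0, 0, 0, -5, 11, 0, 0, 0, 0, 0, -3, 11, 0, 0, 0, 0, 0, -2, 8, 0, 0, 0])

```text
time: 4.2
ee_pos: [401.4, 235.1, 39.6]
eef_rot: [-0.207, -3.135, 0.001]
force: [0.3, 2.3, 4.5]
opening: 0.002
gripper_force: 2.4
```

```bash
python3 -c "
from h import *
where()"
```

```text
t 4.2 TCP cradle [-70.8 -31.   39.6] world [401.4 235.1  39.6] F [0.3 2.3 4.5] open 0.0
tool axes in cradle
 [[-1.     0.001 -0.   ]
 [ 0.001  1.    -0.   ]
 [ 0.    -0.    -1.   ]]
```

Now small downward steps until the force rises at the stop.

Call:
carry_out(series=[0, 0, 0, 2, 0, 0, 0, 0, 0, 0, 2, 0, 0, 0, 0, 0, 0, 0, 0, 0, 0])

```text
time: 4.58
ee_pos: [400.8, 235.3, 36.1]
eef_rot: [-0.206, -3.134, 0.001]
force: [0.7, -1.7, 2.6]
opening: 0.006
gripper_force: 0.7
```

Call:
carry_out(series=[0, 0, 0, 1.5, 0, 0, 0, 0, 0, 0, 0, 0, 0, 0])

```text
time: 4.82
ee_pos: [400.8, 235.3, 34.7]
eef_rot: [-0.206, -3.134, 0.001]
force: [1.0, -1.9, 3.6]
opening: -0.001
gripper_force: 1.6
```

Call:
carry_out(series=[0, 0, 0, 1.5, 0, 0, 0, 0, 0, 0, 0, 0, 0, 0])

```text
time: 5.08
ee_pos: [400.8, 235.4, 33.2]
eef_rot: [-0.206, -3.134, 0.001]
force: [0.4, -3.7, 3.4]
opening: 0.003
gripper_force: 1.7
```

Call:
carry_out(series=[0, 0, 0, 1, 0, 0, 0, 0, 0, 0, 0, 0, 0, 0])

```text
time: 5.32
ee_pos: [400.9, 235.4, 32.7]
eef_rot: [-0.206, -3.134, 0.001]
force: [0.0, -3.7, 9.8]
opening: -0.004
gripper_force: 5.0
```

The stop is reached at z=33, which equals the bar's top face. One firm press, then lift and go over the tab.

Call:
carry_out(series=[0, 0, 0, 1, 0, 0, 0, 0, 0, 0, 0, 0, 0, 0, 0, 0, 0, -30, 0, 0, 0, 0, 0, 0, -35, 0, 0, 0, 50, -22, 15, 0, 0, 0, 0, 50, -22, 16, 0, 0, 0, 0, 50, 0, 0, 0, 0, 0, 0, 50, 0, 0, 0, 0, 0, 0])

```text
time: 6.32
ee_pos: [447.3, 260.2, 95.5]
eef_rot: [-0.206, -3.132, 0.002]
force: [-0.1, -1.1, -0.1]
opening: 0.586
gripper_force: 0.0
```

```bash
python3 - <<'E'
from h import *
where()
w=get_image('wrist');t=get_image('top')['image']
for q in ([-27,0,72],[-43,0,72],[-11,0,72]): print(proj(w,W(q)))
print('tcp',proj(w,sense()['ee_pos']))
o=np.zeros((480,800,3),np.uint8);o[:,:440]=w['image'][:,100:540];o[:432,440:]=cv2.resize(t[205:313,272:362],(360,432),interpolation=2)
cv2.imwrite('pics/c.png',o[:,:,::-1])
E
```

```text
t 6.33 TCP cradle [-28.6  -0.1  95.5] world [447.3 260.2  95.5] F [-0.1 -1.1 -0.1] open 0.59
tool axes in cradle
 [[-1.     0.001 -0.003]
 [ 0.001  1.    -0.001]
 [ 0.003 -0.001 -1.   ]]
[[322.73444619 292.78534229]]
[[322.76886412 260.7125962 ]]
[[322.70034447 323.25761197]]
tcp [[321.99425029 310.61544819]]
```

View pics/c.png

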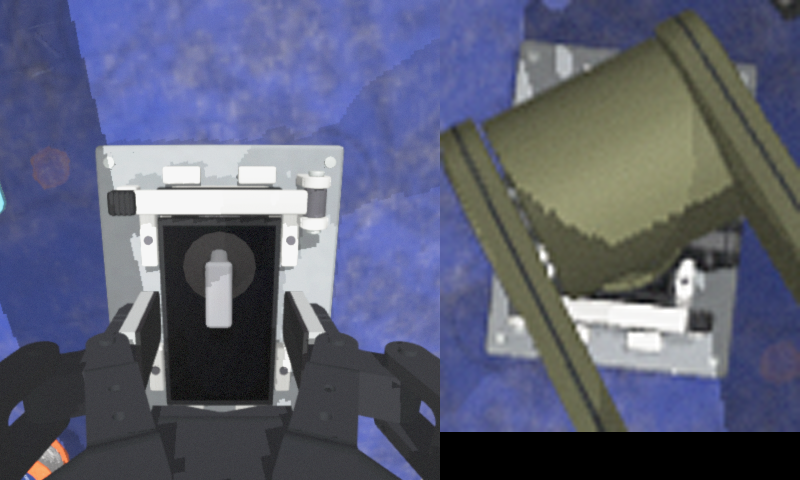

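The wrist view shows the strap lying flat across the chin (row ~202). The tab is at full-frame columns 306–332 and rows 250–328, about 1.5 mm to the -y side of the tool centre. I'll descend with that correction and grip.

Call:
carry_out(series=[50, -1.5, -1.5, 26, 0, 0, 0, 50, 0, 0, 26, 0, 0, 0, 50, 0, 0, 0, 0, 0, 0, 0, 0, 0, 0, 0, 0, 0, 0, 0, 0, 0, 0, 0, 0, 0, 0, 0, 0, 0, 0, 0, 0, 0, 0, 0, 0, 0, 0, 0, 0, 0, 0, 0, 0, 0])

```text
time: 7.42
ee_pos: [450.8, 258.8, 45.0]
eef_rot: [0.206, 3.134, -0.0]
force: [-0.8, -3.5, 6.8]
opening: 0.134
gripper_force: 58.8
```

```bash
python3 - <<'E'
from h import *
s,_=where();print(s['gripper_force'],s['moment'])
E
```

```text
t 7.42 TCP cradle [-24.9  -1.1  45. ] world [450.8 258.8  45. ] F [-0.8 -3.5  6.8] open 0.13
tool axes in cradle
 [[-1.     0.     0.001]
 [ 0.     1.     0.   ]
 [-0.001  0.    -1.   ]]
58.7790048122406 [-4.42723340e-01  1.82101372e-02 -9.93783557e-05]
```

The opening is 11.4 mm, more than the tab's 9 mm, and there is some upward force, so the pads probably sit partly on the bead. I'll reopen a little, go 4 mm lower and regrip.

Call:
carry_out(series=[40, 0, 0, 0, 0, 0, 0, 40, 0, 0, 0, 0, 0, 0, 40, 1.5, 0, 2.5, 0, 0, 0, 40, 0, 0, 0, 0, 0, 0, 0, 0, 0, 0, 0, 0, 0, 0, 0, 0, 0, 0, 0, 0, 0, 0, 0, 0, 0, 0, 0, 0, 0, 0, 0, 0, 0, 0])

```text
time: 8.43
ee_pos: [448.9, 259.1, 41.8]
eef_rot: [-0.206, -3.135, 0.0]
force: [-0.9, 0.2, 0.1]
opening: 0.138
gripper_force: 58.3
```

```bash
python3 - <<'E'
from h import *
s,_=where();print(s['gripper_force'],s['moment'])
E
```

```text
t 8.43 TCP cradle [-26.9  -1.   41.8] world [448.9 259.1  41.8] F [-0.9  0.2  0.1] open 0.14
tool axes in cradle
 [[-1.     0.001 -0.   ]
 [ 0.001  1.    -0.   ]
 [ 0.    -0.    -1.   ]]
58.311977572739124 [-0.03194022  0.05391341 -0.05137058]
```

The grip is clean with near-zero force. Now I lift slowly along the hinge arc: 0.57° per mm, with about 0.2 mm towards the hinge.

Call:
carry_out(series=[0, -0.2, 0, -1, 0, 0.57, 0, 0, 0, 0, 0, 0, 0, 0, 0, -0.2, 0, -1, 0, 0.57, 0, 0, 0, 0, 0, 0, 0, 0])

```text
time: 8.93
ee_pos: [448.7, 259.0, 43.1]
eef_rot: [-0.205, -3.113, -0.001]
force: [-0.4, 0.8, -7.8]
opening: 0.139
gripper_force: 58.5
```

Call:
carry_out(series=[0, -0.2, 0, -1, 0, 0.57, 0, 0, 0, 0, 0, 0, 0, 0, 0, -0.2, 0, -1, 0, 0.57, 0, 0, 0, 0, 0, 0, 0, 0])

```text
time: 9.43
ee_pos: [450.6, 259.2, 46.4]
eef_rot: [-0.204, -3.096, -0.005]
force: [0.3, -0.5, -0.1]
opening: 0.135
gripper_force: 59.1
```

The force dropped to zero, so either the glue gave way or the grip slipped. I'll look.

Call:
carry_out(series=[0, -0.2, 0, -1, 0, 0.57, 0, 0, -0.2, 0, -1, 0, 0.57, 0, 0, 0, 0, 0, 0, 0, 0])

```text
time: 9.8
ee_pos: [450.7, 259.1, 48.0]
eef_rot: [-0.203, -3.076, -0.007]
force: [0.7, -0.0, -0.3]
opening: 0.139
gripper_force: 59.1
```

```bash
python3 - <<'E'
from h import *
s,_=where();w=get_image('wrist')
for ph in(0,.045,.07,.1):
    print(ph,[proj(w,W([73-130*np.cos(ph),y,22+130*np.sin(ph)]))[0].round(1).tolist() for y in(-30,30)])
print('strap',proj(w,W([-66.5,0,33])),'chin edge',proj(w,W([-57,30,25])))
cv2.imwrite('pics/d.png',cv2.resize(w['image'][120:420,140:500],(720,600),interpolation=2)[:,:,::-1])
E
```

```text
t 9.8 TCP cradle [-25.1  -0.7  48. ] world [450.7 259.1  48. ] F [ 0.7 -0.  -0.3] open 0.14
tool axes in cradle
 [[-0.998  0.001 -0.059]
 [ 0.001  1.     0.001]
 [ 0.059  0.    -0.998]]
0 [[259.6, 225.2], [388.3, 225.1]]
0.045 [[257.5, 227.4], [390.6, 227.3]]
0.07 [[256.3, 228.9], [391.9, 228.9]]
0.1 [[254.8, 231.1], [393.5, 231.1]]
strap [[324.20009836 207.07228404]] chin edge [[389.46486134 226.09661621]]
```

View pics/d.png

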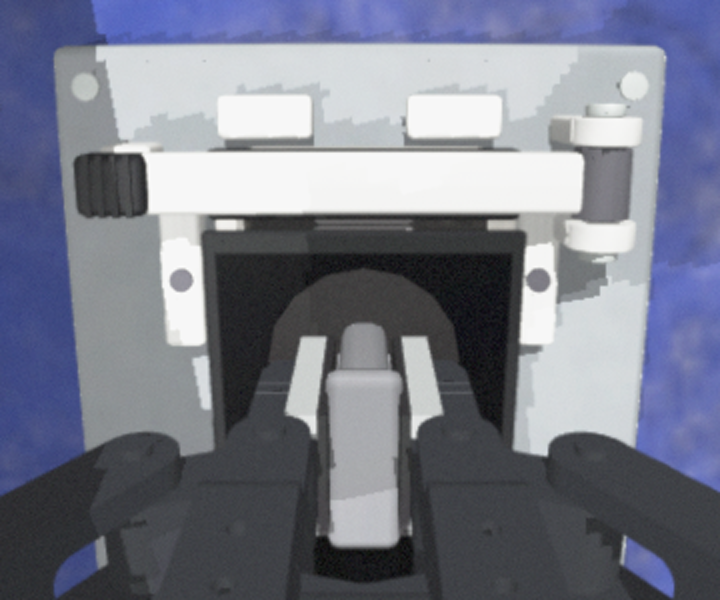

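The display is up: the gap is visible at its lower edge (row ~225 of the crop, below the strap), with the strap flat and the tab in the pads. The TCP rise of 6.2 mm means about 0.06 rad, so I need about 3.5 mm more.

Call:
carry_out(series=[0, -0.2, 0, -1.2, 0, 0.7, 0, 0, -0.2, 0, -1.2, 0, 0.7, 0, 0, -0.2, 0, -1.1, 0, 0.6, 0, 0, 0, 0, 0, 0, 0, 0, 0, 0, 0, 0, 0, 0, 0])

```text
time: 10.48
ee_pos: [451.1, 258.9, 51.2]
eef_rot: [-0.2, -3.041, -0.01]
force: [0.5, -0.1, 0.7]
opening: 0.137
gripper_force: 59.2
```

```bash
python3 - <<'E'
from h import *
s,M=where();w=get_image('wrist')
# width of display bezel along its lower edge vs predicted for various angles (top face of edge, 73 wide)
for ph in(0,.06,.08,.1,.12):
    c,sn=np.cos(ph),np.sin(ph)
    print(ph,[proj(w,W([73-130*c+3*sn,y,22+130*sn+3*c]))[0].round(1).tolist() for y in(-36.5,36.5)])
print('phone side at strap',[proj(w,W([-57,y,25]))[0].round(1).tolist() for y in (-36.5,36.5)])
cv2.imwrite('pics/e.png',cv2.resize(w['image'][180:360,180:460],(784,504),interpolation=2)[:,:,::-1])
E
```

```text
t 10.47 TCP cradle [-24.7  -0.9  51.2] world [451.1 258.9  51.2] F [ 0.5 -0.1  0.7] open 0.14
tool axes in cradle
 [[-0.996  0.001 -0.094]
 [ 0.001  1.     0.   ]
 [ 0.094  0.    -0.996]]
0 [[246.7, 225.9], [401.9, 225.9]]
0.06 [[243.4, 228.8], [405.5, 228.8]]
0.08 [[242.2, 230.1], [406.8, 230.1]]
0.1 [[241.0, 231.5], [408.1, 231.5]]
0.12 [[239.7, 233.1], [409.4, 233.0]]
phone side at strap [[246.7, 225.9], [401.9, 225.9]]
```

View pics/e.png

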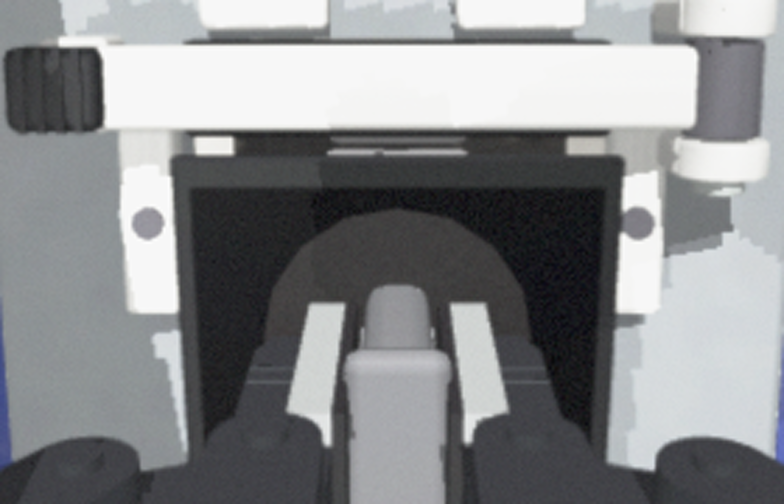

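The lower edge is now at full-frame row 235, columns 242–402, with the strap flat. To rule out a slip when the glue broke, I'll compare the bead's place in the pads with where it should be for the height at which I gripped it.

```bash
python3 - <<'E'
from h import *
w=get_image('wrist');s=sense();R=Ro.from_rotvec(s['eef_rot'])
for slip in(0,1,2,3,4):
    P=lambda x,y:proj(w,s['ee_pos']+R.apply([x,y,-30.2+slip]))[0]
    print(slip,'near end',P(16.1,0).round(1),'far end',P(-15.9,0).round(1),'bead width px near',np.round(P(16.1,6.5)[0]-P(16.1,-6.5)[0],1))
g=w['image'][:,322].astype(int).sum(1)//3
print(g[270:420:3])
g=w['image'][320,290:356].astype(int).sum(1)//3;print(g)
E
```

```text
0 near end [322.9 304.8] far end [322.8 388.5] bead width px near 39.9
1 near end [322.9 303.6] far end [322.8 386.8] bead width px near 39.6
2 near end [322.9 302.3] far end [322.8 385.1] bead width px near 39.3
3 near end [322.9 301.1] far end [322.7 383.4] bead width px near 39.0
4 near end [322.9 299.9] far end [322.7 381.7] bead width px near 38.7
[ 65  64  63  64 138 148 150 151 151 151 150 151 177 193 181 171 171 170
 170 172 170 169 171 172 169 169 171 169 171 169 168 168 169 168 190 192
 193 192 191 190 189 121  19  16  16  22  17  43  64  58]
[210 210 210 210 209 210 210 211 201 108  60  58  63  70 114 145 155 163
 167 168 170 170 168 172 170 169 172 170 170 170 172 170 169 168 172 167
 170 169 169 170 169 170 170 168 168 166 162 156 146 112  65  59  58  61
 112 200 209 208 210 210 208 210 209 210 209 210]
```

The bead sits where no slip predicts (rows 306–393 against 305–388). The display is therefore open about 0.095 rad, or roughly 12 mm. I'm handing in.

```bash
python3 -c "
from cell import *
print(close_job())"
```

```text
the job is handed in; nothing more can be done
None
```

I folded the strap flat across the chin to its stop, broke the display free, and handed in the job while still holding the tab with the display's lower edge an estimated 12 mm above the phone.

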